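# Seat a chocolate log in the cutting trough

## Task

Take the dark chocolate log from the rack, lay it in the V-groove of the cutting trough and push it along, under the sprung roller, until its end is pressed home against the length stop. Bed it on the stop with a firm but gentle push, so that its brittle shell does not chip. Let go of the log and leave the pale log and everything else where they are.

Things in the scene. Friction and masses are not known exactly. Their poses are not given: they have to be found in the camera images.
- dark_log: the log to load: dark brown, a round rod 30 mm in diameter and 140 mm long, both ends alike (edges chamfered 5 mm, flat end 20 mm across), about 125 g. Origin at the middle of its axis; y runs along it. On the rack its axis is 41 mm above the worktop. It is bedded when its end bears on the stop with more than 3 N for a moment; its brittle shell chips above 8 N on the stop.
- pale_log: a bystander: cream nougat log of the same shape, in the rack's other saddle, 90 mm beside the dark one (which is in which saddle changes).
- rack: fixed setting rack, base plate 150 x 110 x 6 mm, two white cross-rails (at y = -38 and +38 mm, 10 mm thick, tops 32 mm high) with V-saddles at x = -45 and +45 mm in which the logs lie along the rack's y. Origin: centre of its underside.
- trough: fixed pale blue cutting trough, 64 mm wide (x), 330 mm long (y), top face 26 mm above the worktop. A 90-degree V-groove, 24 mm wide at the top, 12 mm deep, runs along y in its middle, open at the -y end. A log lying in it has its axis 35 mm above the worktop, 9 mm above the block's top. A 3 mm knife slit crosses it at y = +60 mm. Origin: centre of the underside; y points to the stop.
- roller (a point): lowest point of the orange roller (20 mm in diameter, spins freely) of the sprung hold-down. At rest 46 mm above the worktop, 4 mm lower than the top of a log in the groove; the log's chamfered nose lifts it. It presses down with 3 to 4 N, so the log meets resistance before the stop: a bump of about 4 to 6 N as it enters, then a steady drag of 1 to 3 N in the smooth groove.
- stop: length stop: steel plate 46 mm wide, 5 mm thick, up to 63 mm above the worktop, on an aluminium saddle with a black thumbscrew, locked. Origin: on the face that the log meets, on the axis of a log in the groove; y points away from the log. The setting varies: the face is 80 to 115 mm from the trough's middle.
- tub: bystander: white plastic tub, rim 100 mm across, 75 mm high. Origin: centre of its underside.
- bowl: bystander: small cream bowl, rim 110 mm across, 60 mm high. Origin: centre of its underside.
- palette: bystander: palette knife with a black handle, 200 mm long, lying flat. Origin: in its middle, underneath.
- bridge (a point): on the trough: middle of the top of the steel bridge that carries the sprung roller over the groove, at y = +35 mm of the trough, 90 mm above the worktop. The bridge is 74 mm wide (x) and 22 mm long (y); a black plunger cap in its middle reaches 100 mm (104 with a log under the roller). A log is clear of the roller while its middle lies at y below -50 mm of the trough.
Not all that is in view belongs to the job. Leave any green look-alike of the dark_log alone.

How it is judged:
By the outcome, as a careful person would: the job done as asked, in the order asked, and still so for the second after the job is handed in, with the robot touching nothing.
It also fails if it takes over 61 s, if anything falls off the work surface, if the arm or the gripper's body presses on something with over 40 N, if the wrist force passes 120 N, or if a joint passes its speed limit or range.

## Robot

A 7-joint arm with a two-finger parallel gripper is mounted at the origin on the work surface. World frame = base frame: x ahead of the robot, y to its left, z up, the work surface at z = 0. Lengths are in m, angles in rad, forces in N, time in s.
With the tool pointing down it reaches from about 0.35 to 0.9 m from the base axis. Payload 8.1 kg.
Tool frame: the origin (TCP) lies midway between the tips of the shut fingers; the grasp point (between the pads) lies 19 mm behind it; z points along the fingers, y is the line along which they close (so a half turn about z gives the same grasp; the last joint's range is limited). The gripper opens to 92 mm and grips with 3 to 60 N. Pads are 19 mm wide; open, the fingers measure 130 mm over their backs; the gripper's body (75 mm by 190 mm) begins 47 mm behind the grasp point.
Start: joints at [1.183, 0.434, 0.025, 1.573, -0.012, 1.134, -0.075], TCP at [0.176, -0.6, 0.227] pointing down, gripper open.
Joint ranges: [-2.62, 2.62], [-0.44, 2.09], [-1.27, 1.32], [0.08, 2.57], [-1.32, 4.46], [0.12, 2], [-2.74, 2.74]. Speed limits (rad/s): [2.22, 2.22, 3.01, 3.01, 3.14, 3.14, 3.14].

## Interface

Orientations are given as a rotation vector (axis times angle).
In Python, from cell import arm gives the robot as it stands.
- The arm moves only by the tool carry_out, never from a script. Its arguments are lists of equal length, an entry for each row: "claw": the finger opening in cm, from 0 to 9.18; "delta_pos": the shift along the tool's x, y, z in cm, a list of three; "angular": the turn, a rotation vector about the tool's x, y, z in rad, a list of three. In form: {"claw": [claw, ...], "delta_pos": [[dx, dy, dz], ...], "angular": [[ax, ay, az], ...]}. A call has 1 to 20 rows; each row shifts and turns the commanded pose from where the row before left it, along the tool's axes as they then stand; what a row does not reach is not made up. A row lasts 1/10 s, in which the tool goes at most 50 mm and 8.59 degrees, less where a joint would pass 70% of its speed; a pose out of reach is approached as far as the arm can. A call with a gripper value outside its range is refused whole. The fingers move at their own pace and stop on an object; "force" is the grip in N (left out, the last holds). Time passes only in rows, so rows that do not move let the fingers close. It gives the time, the measured TCP pose, the force, the opening and the grip force at its end, in the units of the state.
- arm.observe(): the state, without advancing time (a new reading comes with each control period).
- arm.get_image(name): name is "scene" or "top"; returns a dict with "frame" (400x640x3 uint8, red, green, blue), "mtx" (3x3 intrinsics, pixels), "T" (4x4, takes a point from camera to world coordinates). Camera axes: x right, y down, z forward; pixel columns grow to the right and rows downward; lengths in m; the calibration is good to about 2 mm. A picture is of the moment at which its call begins. There is no depth.
- arm.sign_off(): hands the job in; it is judged then, once.
Trained networks look in a picture, given as the dict that the camera call returned (one of the last four; its "shot" number tells which), for a name from the list of things; names that differ only in an ending like _2 or _b are one class to them, and where a whole thing is asked for, a point or a joint stands for the part that bears it (a point fixed in the world has none). Each returns a list of dicts, best first, with "conf" (0 to 1); they miss things now and then, are a little off and sometimes report something else, mostly with a low value. They report only what shows in the picture. A call takes as long as a camera call. They do not tell look-alikes from the thing itself.
- arm.look_for(label, picture): "centre" ([column, row] as shares, 0 to 1, of the picture: columns of its width, rows of its height, amid what is visible of it).
- arm.trace(label, picture): "region" (400x640 bool, what is visible of it) and "centre" ([column, row] as shares, 0 to 1, of the picture: columns of its width, rows of its height, amid what is visible of it).
- arm.place_of(label, picture): "centre" ([column, row] as shares, 0 to 1, of the picture: columns of its width, rows of its height: a listed point, or the origin of a listed thing).
The state is a dict: "clock": time; "joints": joint angles; "dq": joint speeds; "joint_efforts": joint torques, N m; "position": TCP position; "ee_rot": TCP orientation; "force": force on the tool from outside, world axes, zero at the start; "ft_torque": the same for the moment, N m; "width": opening from 0.0 (shut) to 1.0 (fully open); "gripper_force": force on a finger pad.
Only numpy, scipy, OpenCV 4.12 (cv2) and the standard library are available. Lean on these libraries where they do the work, as an engineer would, in place of code of your own. Each camera call takes 0.05 s, during which the arm holds its last target. There are 200 camera calls.

## Working session

There is one attempt and no reset: what is moved stays moved. The work goes in short steps, Python scripts to look and compute and a tool call to move; the robot and the scene stay as the last step left them, time stands still between calls to the robot, and variables do not carry over. Pictures are saved under pics/ and viewed, at most 10 in all, crops included, and the job is handed in when it is done.

Besides the shell and the picture viewer there is one more tool, called after "Call:" as name(argument=value, ...) on one line, values as JSON. carry_out: Moves the arm, as the interface text tells. Its arguments: {"type":"object","properties":{"claw":{"type":"array","items":{"type":"number"}},"delta_pos":{"type":"array","items":{"type":"array","items":{"type":"number"}}},"angular":{"type":"array","items":{"type":"array","items":{"type":"number"}}},"force":{"type":"number"}},"required":["claw","delta_pos","angular"]}

```bash
ls; mkdir -p pics; cat > h.py <<'E'
import numpy as np, cv2
from cell import arm
def ray(pic,c,z,share=True):
    u=np.array(c,float)*([640,400] if share else [1,1])
    d=pic["T"][:3,:3]@np.linalg.solve(pic["mtx"],[u[0],u[1],1]); o=pic["T"][:3,3]
    return o+d*(z-o[2])/d[2]
def proj(pic,p):
    q=np.linalg.inv(pic["T"])@np.append(p,1); q=pic["mtx"]@q[:3]; return q[:2]/q[2]
E
python3 - <<'E'
from h import *
s=arm.observe();print(s["clock"],s["position"],s["ee_rot"],s["force"],s["width"])
Z=dict(dark_log=.041,pale_log=.041,rack=0,trough=0,roller=.046,stop=.035,tub=0,bowl=0,palette=0,bridge=.09)
for n in("top","scene"):
    p=arm.get_image(n);cv2.imwrite(f"pics/{n}0.png",p["frame"][...,::-1])
    print(n,p["T"][:3,3].round(3))
    for k,z in Z.items():
        for r in arm.place_of(k,p)[:3]:
            print(k,round(r["conf"],2),(np.array(r["centre"])*[640,400]).round(1),ray(p,r["centre"],z).round(4))
E
```

```text
pics
0.0 [ 0.175416   -0.59936278  0.22595775] [-3.10833096e+00 -4.45475975e-01  5.37369577e-04] [-0.50076982 -0.48420616 -0.17239966] 1.0006801332831377
top [ 0.414 -0.015  0.999]
dark_log 0.94 [232.7 292.2] [0.3208 0.2027 0.041 ]
dark_log 0.63 [246.4 225.3] [0.4706 0.1749 0.041 ]
rack 0.91 [259.5 210.7] [0.5079 0.1522 0.    ]
trough 0.65 [398.  201.8] [ 0.5276 -0.179   0.    ]
roller 0.43 [381.7 203.8] [ 0.5179 -0.1343  0.046 ]
stop 0.79 [357.6 199.7] [ 0.529  -0.0805  0.035 ]
tub 0.9 [342.6 107.5] [ 0.7622 -0.0491  0.    ]
tub 0.21 [355.2 200.4] [ 0.5315 -0.077   0.    ]
bowl 0.55 [244.4 113.2] [0.7499 0.1935 0.    ]
bowl 0.49 [399.9 204.7] [ 0.5206 -0.1832  0.    ]
palette 0.7 [422.  114.4] [ 0.7427 -0.2433  0.    ]
bridge 0.89 [391.  200.2] [ 0.5209 -0.1491  0.09  ]
scene [1.012 0.538 0.839]
dark_log 0.8 [388.2 240.9] [0.4787 0.1673 0.041 ]
dark_log 0.66 [440.8 226.7] [0.3398 0.2182 0.041 ]
pale_log 0.64 [353.2 251.8] [0.5691 0.1383 0.041 ]
rack 0.68 [371.9 255.4] [ 0.5169  0.1552 -0.    ]
trough 0.81 [292.6 189.6] [ 0.5353 -0.1567  0.    ]
roller 0.54 [293.8 178.1] [ 0.5315 -0.1537  0.046 ]
stop 0.94 [310.7 192.6] [ 0.5227 -0.0875  0.035 ]
tub 0.86 [245.1 248.6] [ 0.7559 -0.0598  0.    ]
bowl 0.67 [308.3 324.1] [0.7559 0.2021 0.    ]
palette 0.82 [215.1 204.4] [ 0.7406 -0.2428  0.    ]
bridge 0.85 [295.8 170.3] [ 0.5356 -0.1368  0.09  ]
```

View pics/top0.png

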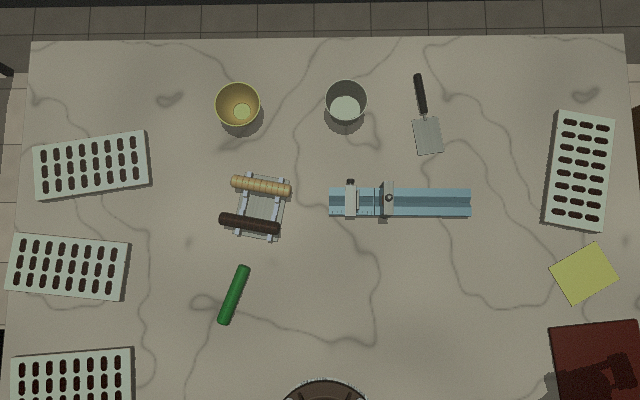

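View pics/scene0.png

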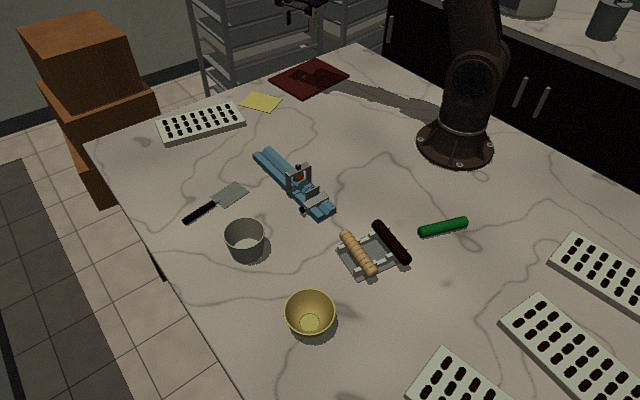

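The top view shows a green look-alike at (234,294), a pale log at (261,186) and a dark brown log at (249,223). The dark one is lying in the rack. The dark network hits at (233,292) and (246,225) correspond to the green rod and the brown log, so I choose the brown one at (249,223). The trough has its open end to the right, column 471, with the stop near 351 and the bridge near 389. Next I measure these precisely.

```bash
cat > m.py <<'E'
from h import *
from scipy.spatial.transform import Rotation as R
def rect(m):
    cs,_=cv2.findContours(m.astype(np.uint8),cv2.RETR_EXTERNAL,cv2.CHAIN_APPROX_NONE)
    return max(cs,key=cv2.contourArea)[:,0,:].astype(float)
def log(pic,z,label="dark_log"):
    out=[]
    for r in arm.trace(label,pic):
        m=r["region"]; col=pic["frame"][m].mean(0)
        P=np.array([ray(pic,c,z,False)[:2] for c in rect(m)]).astype(np.float32)
        (c,s,a)=cv2.minAreaRect(P); b=cv2.boxPoints((c,s,a))
        e=[b[1]-b[0],b[2]-b[1]]; e=max(e,key=np.linalg.norm); e=e*np.sign(e[1])
        out.append((r["conf"],col.round(),np.round(c,4),np.round(s,4),np.degrees(np.arctan2(-e[0],e[1])).round(2)))
    return out
E
python3 - <<'E'
from m import *
for n in("top","scene"):
    p=arm.get_image(n)
    for l,z in(("dark_log",.041),("pale_log",.041),("trough",.026),("stop",.063),("bridge",.09)):
        for o in log(p,z,l): print(n,l,*o)
    f=p["frame"]
    if n=="top":
        # blue top face segmentation
        h=cv2.cvtColor(f,cv2.COLOR_RGB2HSV); m=cv2.inRange(h,(90,60,40),(120,255,255)); m[:,:320]=0;m[:170]=0;m[240:]=0;m[:,480:]=0
        ys,xs=np.nonzero(m);print("blue",xs.min(),xs.max(),ys.min(),ys.max(),len(xs))
        for x in (345,365,410,430,450,465):
            r=ys[xs==x]; 
            if len(r):print(x,r.min(),r.max(),ray(p,(x,r.min()),.026,False).round(4),ray(p,(x,r.max()+1),.026,False).round(4))
        a=cv2.resize(f[175:245,205:345],None,fx=4,fy=4,interpolation=2);b=cv2.resize(f[170:240,320:480],None,fx=5,fy=5,interpolation=2)
        k=np.zeros((640,800,3),np.uint8);k[:280,:560]=a;k[285:635]=b
        cv2.imwrite("pics/crop.png",cv2.resize(k,(740,592))[...,::-1])
R0=R.from_rotvec(arm.observe()["ee_rot"]).as_matrix();print(R0.round(3))
E
```

```text
top dark_log 0.93 [55. 49. 41.] [0.4761 0.1688] [0.144  0.0321] -11.3
top dark_log 0.84 [44. 88. 46.] [0.3158 0.2027] [0.0313 0.139 ] 69.79
top pale_log 0.64 [133. 121.  86.] [0.5626 0.1435] [0.1423 0.0303] -10.87
top trough 0.55 [105. 124. 123.] [ 0.5305 -0.1773] [0.3317 0.0896] -1.94
top stop 0.89 [136. 140. 130.] [ 0.5308 -0.0649] [0.0292 0.0837] 89.4
top bridge 0.7 [105. 124. 124.] [ 0.5211 -0.168 ] [0.3079 0.0818] -3.27
blue 329 470 189 215 399
410 199 215 [ 0.531  -0.2027  0.026 ] [ 0.4914 -0.2015  0.026 ]
430 199 205 [ 0.5307 -0.2489  0.026 ] [ 0.5144 -0.2483  0.026 ]
450 197 215 [ 0.5352 -0.2953  0.026 ] [ 0.4909 -0.2935  0.026 ]
465 197 215 [ 0.535  -0.3299  0.026 ] [ 0.4908 -0.3279  0.026 ]
scene dark_log 0.83 [16. 66. 24.] [0.3349 0.2208] [0.0333 0.1451] 68.45
scene dark_log 0.63 [16.  7.  5.] [0.4751 0.1705] [0.1496 0.0337] -11.45
scene pale_log 0.58 [126. 104.  68.] [0.562  0.1446] [0.1493 0.0346] -9.67
scene trough 0.8 [64. 78. 80.] [ 0.5134 -0.1666] [0.3449 0.1246] -3.63
scene stop 0.74 [80. 79. 74.] [ 0.5563 -0.0487] [0.0945 0.0574] -86.02
scene bridge 0.81 [64. 77. 79.] [ 0.5515 -0.1109] [0.3148 0.1171] -3.52
scene bridge 0.17 [79. 79. 73.] [ 0.5719 -0.0275] [0.0962 0.0564] -84.11
[[ 0.96   0.281 -0.   ]
 [ 0.281 -0.96  -0.   ]
 [-0.     0.    -1.   ]]
```

View pics/crop.png

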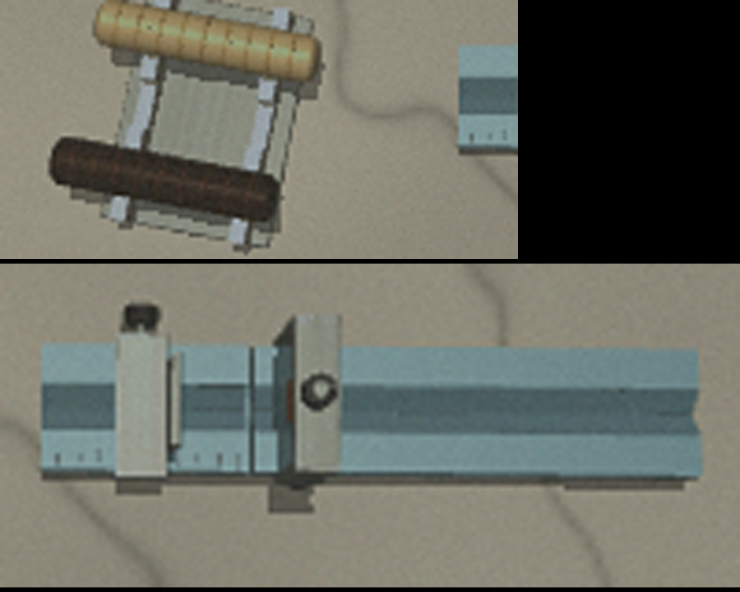

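The crop confirms the choice: the brown log lies in the lower (−x) saddle and the pale one in the other. The trough's groove mid-line runs from about pixel (329,201) to (471,202), with the stop face near column 357. I'll measure the groove to sub-pixel and work out the first move.

```bash
python3 - <<'E'
from m import *
p=arm.get_image("top"); g=cv2.GaussianBlur(cv2.cvtColor(p["frame"],cv2.COLOR_RGB2GRAY).astype(float),(7,1),1.2)
def edges(u,lo,hi):
    d=np.gradient(g[lo:hi,u]); 
    def sp(i): a,b,c=np.abs(d[i-1:i+2]);return lo+i+.5*(a-c)/(a-2*b+c)+.5
    return sp(1+np.argmin(d[1:-1])),sp(1+np.argmax(d[1:-1]))
us=[x for x in range(400,464,4)]+[333,336,339,342]
mid=[];w=[]
for u in us:
    a,b=edges(u,192,210); A=ray(p,(u+.5,a),.026,False);B=ray(p,(u+.5,b),.026,False); mid.append((A+B)/2);w.append(A[0]-B[0])
mid=np.array(mid);w=np.array(w);print("groove w",(w*1e3).round(1)); print((mid[:,0]*1e3).round(1))
ok=abs(w-np.median(w))<.004
k=np.polyfit(mid[ok,1],mid[ok,0],1);print("x=%.4f*y+%.4f"%tuple(k),"deg",np.degrees(np.arctan(k[0])))
for v in (191,193,195,211,212):
    r=g[v];d=np.gradient(r);l=322+np.argmax(np.abs(d[322:336]));q=464+np.argmax(np.abs(d[464:478]))
    A=ray(p,(l+.5,v+.5),.026,False);B=ray(p,(q+.5,v+.5),.026,False);print("ends",l,q,A[:2].round(4),B[:2].round(4),np.linalg.norm(A-B).round(4))
print("slit px",[370+np.argmin(g[v,370:380]) for v in(191,193,211)], ray(p,(374.5,193),.026,False))
print("stop row",g[202,350:362].astype(int), [ray(p,(u,199),.063,False)[1].round(4) for u in (355,357,358,359)])
E
```

```text
groove w [24.2 24.1 24.  23.9 24.3 24.  24.  24.2 23.9 23.9 23.9 23.8 24.1 24.3
 24.3 23.7 24.  23.9 24.1 24. ]
[525.4 524.9 524.8 524.8 524.6 524.7 524.6 524.2 523.9 523.8 523.8 523.8
 523.6 523.5 523.2 522.9 527.4 527.3 527.3 527.3]
x=0.0149*y+0.5279 deg 0.8549381350820048
ends 329 470 [ 0.5497 -0.0156] [ 0.5478 -0.3432] 0.3276
ends 333 471 [ 0.5449 -0.025 ] [ 0.5431 -0.3453] 0.3204
ends 328 471 [ 0.5403 -0.0132] [ 0.5384 -0.3451] 0.3319
ends 333 471 [ 0.5027 -0.0247] [ 0.5011 -0.3433] 0.3186
ends 331 471 [ 0.5004 -0.02  ] [ 0.4988 -0.3432] 0.3232
slit px [np.int64(379), np.int64(379), np.int64(374)] [ 0.54553934 -0.12058947  0.026     ]
stop row [155 155 153 150 143 128 115 116 115 105  98  97] [np.float64(-0.0727), np.float64(-0.0772), np.float64(-0.0794), np.float64(-0.0816)]
```

Call:
carry_out(claw=[6, 6, 6, 6, 6, 6, 6, 6, 6, 6, 6, 6, 6], delta_pos=[[3.41, -2.21, 0], [3.41, -2.21, 0], [3.41, -2.21, 0], [3.41, -2.21, 0], [3.41, -2.21, 0], [3.41, -2.21, 0], [3.41, -2.21, 0], [3.41, -2.21, 0], [3.41, -2.21, 0], [3.41, -2.21, 0], [3.41, -2.21, 0], [3.41, -2.21, 0], [3.41, -2.21, 0]], angular=[[0, 0, 0], [0, 0, 0], [0, 0, 0], [0, 0, 0], [0, 0, 0], [0, 0, 0], [0, 0, 0], [0, 0, 0], [0, 0, 0], [0, 0, 0], [0, 0, 0], [0, 0, 0], [0, 0, 0]], force=15)

```text
clock: 3.05
position: [0.5213, -0.1983, 0.2269]
ee_rot: [3.11, 0.445, 0.001]
force: [0.9, -0.7, -0.5]
width: 0.652
gripper_force: 0.0
```

Call:
carry_out(claw=[6, 6, 6, 6, 6, 6, 6, 6, 6, 6, 6, 6, 6, 6, 6, 6, 6, 6, 6, 6], delta_pos=[[0.61, -3.67, 0], [0.61, -3.67, 0], [0.61, -3.67, 0], [0.61, -3.67, 0], [0.61, -3.67, 0], [0.61, -3.67, 0], [0.61, -3.67, 0], [0.61, -3.67, 0], [0.61, -3.67, 0], [0.61, -3.67, 0], [0, 0, 0], [0, 0, 0], [0, 0, 0], [0, 0, 0], [0, 0, 0], [0, 0, 0], [0, 0, 0], [0, 0, 0], [0, 0, 0], [0, 0, 0]], angular=[[0, 0, 0], [0, 0, 0], [0, 0, 0], [0, 0, 0], [0, 0, 0], [0, 0, 0], [0, 0, 0], [0, 0, 0], [0, 0, 0], [0, 0, 0], [0, 0, -0.121], [0, 0, -0.121], [0, 0, -0.121], [0, 0, -0.121], [0, 0, -0.121], [0, 0, -0.121], [0, 0, -0.121], [0, 0, -0.121], [0, 0, -0.121], [0, 0, 0]])

```text
clock: 5.05
position: [0.4758, 0.1697, 0.2267]
ee_rot: [-2.428, -1.994, -0.0]
force: [0.2, 0.4, -0.5]
width: 0.653
gripper_force: 0.0
```

```bash
cat > d.py <<'E'
import sys
from m import *
# d.py x y z [angle deg of axis]: needed shift in tool cm
s=arm.observe(); M=R.from_rotvec(s["ee_rot"]).as_matrix()
print("t",round(s["clock"],2),"pos",s["position"].round(4),"yaw_y",np.degrees(np.arctan2(M[1,1],M[0,1])).round(2),"z",M[:,2].round(3),"F",np.round(s["force"],2),"w",round(s["width"]*92,1),"gf",np.round(s["gripper_force"],2))
if len(sys.argv)>3: print("tool shift cm",(M.T@(np.array(sys.argv[1:4],float)-s["position"])*100).round(2))
E
python3 d.py 0.4755 0.1695 0.0345
```

```text
t 5.05 pos [0.4758 0.1697 0.2267] yaw_y -11.2 z [-0.  0. -1.] F [ 0.24  0.43 -0.47] w 60.0 gf 0.0
tool shift cm [-0.03 -0.03 19.22]
```

Call:
carry_out(claw=[6, 6, 6, 6, 6, 6, 6, 6, 6, 6, 3.5, 2.5, 2.5, 2.5, 2.5, 2.5, 2.5, 2.5], delta_pos=[[0, 0, 3], [0, 0, 4], [0, 0, 4], [0, 0, 3], [0, 0, 2], [0, 0, 1], [0, 0, 1], [0, 0, 0.7], [0, 0, 0.5], [0, 0, 0], [0, 0, 0], [0, 0, 0], [0, 0, 0], [0, 0, 0], [0, 0, 0], [0, 0, 0], [0, 0, 0], [0, 0, 0]], angular=[[0, 0, 0], [0, 0, 0], [0, 0, 0], [0, 0, 0], [0, 0, 0], [0, 0, 0], [0, 0, 0], [0, 0, 0], [0, 0, 0], [0, 0, 0], [0, 0, 0], [0, 0, 0], [0, 0, 0], [0, 0, 0], [0, 0, 0], [0, 0, 0], [0, 0, 0], [0, 0, 0]], force=15)

```text
clock: 6.85
position: [0.4763, 0.1698, 0.035]
ee_rot: [2.429, 1.992, 0.001]
force: [2.4, -1.2, 2.4]
width: 0.32
gripper_force: 15.0
```

```bash
python3 d.py
```

```text
t 6.85 pos [0.4763 0.1698 0.035 ] yaw_y -11.3 z [ 0.001  0.    -1.   ] F [ 2.43 -1.18  2.39] w 29.4 gf 14.99
```

Call:
carry_out(claw=[2.5, 2.5, 2.5, 2.5, 2.5, 2.5, 2.5, 2.5, 2.5, 2.5, 2.5, 2.5, 2.5, 2.5, 2.5, 2.5, 2.5, 2.5, 2.5, 2.5], delta_pos=[[0, 0, -1], [0, 0, -3], [0, 0, -4], [0, 0, -3.5], [0, 0, -2], [-1.5, 0.5, 0], [-3.5, 1.15, 0], [-3.5, 1.15, 0], [-3.5, 1.15, 0], [-3.5, 1.15, 0], [-3.5, 1.15, 0], [-3.5, 1.15, 0], [-3.5, 1.15, 0], [-3.5, 1.15, 0], [-3.5, 1.15, 0], [-3.5, 1.15, 0], [-3.2, 0.82, 0], [0, 0, 0], [0, 0, 0], [0, 0, 0]], angular=[[0, 0, 0], [0, 0, 0], [0, 0, 0], [0, 0, 0], [0, 0, 0], [0, 0, 0], [0, 0, 0], [0, 0, 0], [0, 0, 0], [0, 0, 0], [0, 0, 0], [0, 0, 0], [0, 0, 0], [0, 0, 0], [0, 0, 0], [0, 0, 0], [0, 0, 0], [0, 0, -0.091], [0, 0, -0.091], [0, 0, 0]])

```text
clock: 8.85
position: [0.523, -0.2442, 0.1697]
ee_rot: [-2.235, -2.205, -0.0]
force: [0.3, -0.0, -0.6]
width: 0.322
gripper_force: 15.0
```

```bash
python3 d.py .5242 -.2445 .029; python3 - <<'E'
from m import *
for n in("top","scene"):
    p=arm.get_image(n)
    z=arm.observe()["position"][2]+.006
    for o in log(p,z): print(n,*o)
    q=proj(p,[.524,-.2445,z]).astype(int);f=p["frame"][max(q[1]-75,0):q[1]+75,max(q[0]-100,0):q[0]+100]
    cv2.imwrite(f"pics/h_{n}.png",cv2.resize(f,None,fx=3,fy=3)[...,::-1])
E
```

```text
t 8.85 pos [ 0.523  -0.2442  0.1697] yaw_y -0.78 z [-0.001  0.001 -1.   ] F [ 0.27 -0.02 -0.59] w 29.6 gf 14.99
tool shift cm [-0.04  0.13 14.07]
top 0.79 [ 53. 104.  56.] [0.3303 0.1713] [0.0256 0.1188] 68.76
top 0.74 [46. 40. 35.] [ 0.5217 -0.2036] [0.0595 0.0298] -0.35
scene 0.67 [20. 14. 11.] [ 0.5216 -0.2212] [0.1205 0.0385] -4.25
scene 0.58 [17. 67. 24.] [0.4494 0.2743] [0.028  0.1211] 68.82
```

View pics/h_scene.png

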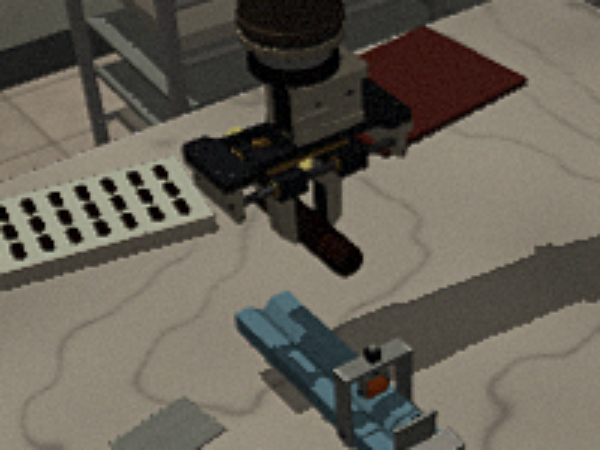

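The held log is level to the eye at crop (300–360, 215–270), with its nose toward the bridge and its axis parallel to the groove. I'll check the nose against the projection before lowering.

```bash
python3 - <<'E'
from m import *
p=arm.get_image("scene"); s=arm.observe()["position"]
m=[r for r in arm.trace("dark_log",p) if r["region"][:, :].nonzero()[1].mean()<360][0]["region"]
ys,xs=m.nonzero();print("mask x",xs.min(),xs.max(),"y",ys.min(),ys.max())
from itertools import product
for pitch in(-8,-4,0,4,8):
    d=np.array([.0137,np.cos(np.radians(pitch)),np.sin(np.radians(pitch))]);u=np.cross(d,[1,0,0]);
    P=[]
    for t in np.linspace(0,6.28,40):
        for L,r in((.07,.010),(.065,.015),(-.065,.015)):
            P.append(proj(p,s+[0,0,.006]+d*L+r*(np.cos(t)*np.array([1,0,0])+np.sin(t)*u)))
    P=np.array(P);print(pitch,"x",P[:,0].min().round(1),P[:,0].max().round(1),"y",P[:,1].min().round(1),P[:,1].max().round(1))
E
```

```text
mask x 259 294 y 115 140
-8 x 257.3 293.3 y 105.9 143.1
-4 x 257.4 293.3 y 107.0 142.0
0 x 257.5 293.3 y 108.2 140.9
4 x 257.7 293.2 y 109.4 139.7
8 x 257.9 293.1 y 110.8 138.4
```

Call:
carry_out(claw=[2.5, 2.5, 2.5, 2.5, 2.5, 2.5, 2.5, 2.5, 2.5, 2.5, 2.5, 2.5, 2.5], delta_pos=[[-0.04, 0.13, 1], [0, 0, 3], [0, 0, 3], [0, 0, 3], [0, 0, 1.5], [0, 0, 0.7], [0, 0, 0.5], [0, 0, 0.4], [0, 0, 0.3], [0, 0, 0.2], [0, 0, 0.2], [0, 0, 0], [0, 0, 0]], angular=[[0, 0, 0], [0, 0, 0], [0, 0, 0], [0, 0, 0], [0, 0, 0], [0, 0, 0], [0, 0, 0], [0, 0, 0], [0, 0, 0], [0, 0, 0], [0, 0, 0], [0, 0, 0], [0, 0, 0]])

```text
clock: 10.45
position: [0.5252, -0.2451, 0.0319]
ee_rot: [2.238, 2.204, 0.0]
force: [-0.1, 0.5, -0.7]
width: 0.323
gripper_force: 15.0
```

```bash
python3 d.py .5242 -.2445 .029
```

```text
t 10.45 pos [ 0.5252 -0.2451  0.0319] yaw_y -0.86 z [ 0. -0. -1.] F [-0.13  0.52 -0.69] w 29.8 gf 14.99
tool shift cm [ 0.06 -0.1   0.29]
```

Call:
carry_out(claw=[2.5, 2.5, 2.5, 2.5], delta_pos=[[0, -0.1, 0.1], [0, 0, 0.1], [0, 0, 0.05], [0, 0, 0]], angular=[[0, 0, 0], [0, 0, 0], [0, 0, 0], [0, 0, 0]])

```text
clock: 10.85
position: [0.5252, -0.2452, 0.0298]
ee_rot: [2.237, 2.204, 0.002]
force: [3.1, 0.3, 3.3]
width: 0.323
gripper_force: 15.0
```

```bash
python3 d.py .5242 -.2445 .029
```

```text
t 10.85 pos [ 0.5252 -0.2452  0.0298] yaw_y -0.86 z [ 0.002 -0.    -1.   ] F [3.13 0.3  3.33] w 29.7 gf 14.98
tool shift cm [ 0.06 -0.1   0.08]
```

Call:
carry_out(claw=[2.5, 2.5, 2.5, 2.5], delta_pos=[[0, 0.12, 0], [0, 0.03, 0.05], [0, 0, 0.05], [0, 0, 0]], angular=[[0, 0, 0], [0, 0, 0], [0, 0, 0], [0, 0, 0]])

```text
clock: 11.25
position: [0.526, -0.2451, 0.029]
ee_rot: [2.238, 2.204, 0.0]
force: [-0.4, 0.8, 10.1]
width: 0.322
gripper_force: 15.0
```

```bash
python3 d.py
```

```text
t 11.25 pos [ 0.526  -0.2451  0.029 ] yaw_y -0.88 z [ 0.001 -0.    -1.   ] F [-0.41  0.85 10.1 ] w 29.6 gf 14.99
```

Call:
carry_out(claw=[4, 5, 5, 5, 5, 5, 5, 5, 5, 5, 0, 0, 0, 0, 0, 0], delta_pos=[[0, 0, 0], [0, 0, 0], [0, 0, 0], [0, 0, 0], [0, 0, 0], [0, 0, -1], [0, 0, -2], [0, 0, -3], [0, 0, -1], [-2, 0, 0], [-4, 0, 0], [-3, 0, 0], [0, 0, 0], [0, 0, 0], [0, 0, 0], [0, 0, 0]], angular=[[0, 0, 0], [0, 0, 0], [0, 0, 0], [0, 0, 0], [0, 0, 0], [0, 0, 0], [0, 0, 0], [0, 0, 0], [0, 0, 0], [0, 0, 0], [0, 0, 0], [0, 0, 0], [0, 0, 0], [0, 0, 0], [0, 0, 0], [0, 0, 0]])

```text
clock: 12.85
position: [0.5246, -0.3336, 0.0984]
ee_rot: [-2.236, -2.207, -0.001]
force: [-0.0, -0.5, 0.2]
width: 0.07
gripper_force: 0.0
```

```bash
python3 d.py .5247 -.335 .029; python3 - <<'E'
from m import *
for n in("top","scene"):
    p=arm.get_image(n)
    for o in log(p,.035): print(n,*o)
    q=proj(p,[.524,-.2445,.035]).astype(int);f=p["frame"][max(q[1]-75,0):q[1]+75,max(q[0]-100,0):q[0]+100]
    cv2.imwrite(f"pics/l_{n}.png",cv2.resize(f,None,fx=3,fy=3)[...,::-1])
E
```

```text
t 12.85 pos [ 0.5246 -0.3336  0.0984] yaw_y -0.76 z [ 0.     0.001 -1.   ] F [-0.02 -0.46  0.19] w 6.4 gf 0.0
tool shift cm [-0.14  0.01  6.94]
top 0.93 [49. 43. 37.] [ 0.5262 -0.2466] [0.1423 0.0301] -0.29
top 0.67 [49. 97. 52.] [0.3155 0.2037] [0.0298 0.1407] 68.37
scene 0.88 [17.  9.  7.] [ 0.5247 -0.2613] [0.1236 0.0343] -1.88
scene 0.84 [20. 67. 27.] [0.3294 0.2174] [0.0379 0.1477] 69.75
```

View pics/l_scene.png

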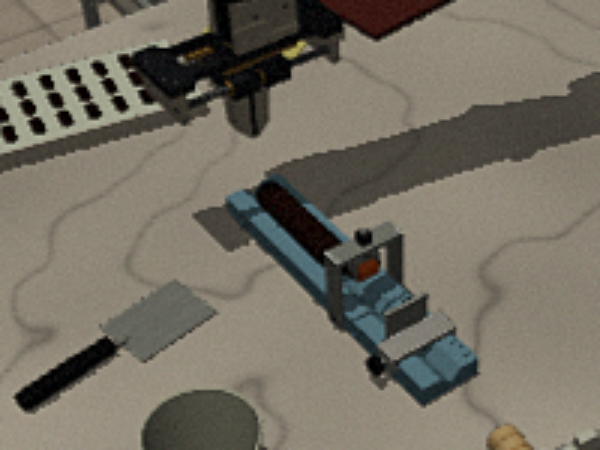

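The log lies in the groove, at crop (260–335, 185–250), its nose just short of the roller. The shut fingers are behind it. Next I lower behind it and push through the roller bump.

Call:
carry_out(claw=[0, 0, 0, 0, 0, 0, 0, 0, 0], delta_pos=[[-0.14, 0, 1], [0, 0, 2], [0, 0, 2], [0, 0, 1], [0, 0, 0.5], [0, 0, 0.3], [0, 0, 0.1], [0, 0, 0], [0, 0, 0]], angular=[[0, 0, 0], [0, 0, 0], [0, 0, 0], [0, 0, 0], [0, 0, 0], [0, 0, 0], [0, 0, 0], [0, 0, 0], [0, 0, 0]])

```text
clock: 13.95
position: [0.5246, -0.3367, 0.0298]
ee_rot: [2.237, 2.204, 0.0]
force: [0.0, 0.7, -0.6]
width: 0.005
gripper_force: 0.0
```

Call:
carry_out(claw=[0, 0, 0, 0, 0, 0, 0, 0, 0, 0, 0, 0, 0, 0, 0, 0, 0, 0, 0, 0], delta_pos=[[0.2, 0, 0], [0.2, 0, 0], [0.2, 0, 0], [0.2, 0, 0], [0.2, 0, 0], [0.2, 0, 0], [0.2, 0, 0], [0.2, 0, 0], [0.2, 0, 0], [0.2, 0, 0], [0, 0, 0], [0, 0, 0], [0, 0, 0], [0, 0, 0], [0, 0, 0], [0, 0, 0], [0, 0, 0], [0, 0, 0], [0, 0, 0], [0, 0, 0]], angular=[[0, 0, 0], [0, 0, 0], [0, 0, 0], [0, 0, 0], [0, 0, 0], [0, 0, 0], [0, 0, 0], [0, 0, 0], [0, 0, 0], [0, 0, 0], [0, 0, 0], [0, 0, 0], [0, 0, 0], [0, 0, 0], [0, 0, 0], [0, 0, 0], [0, 0, 0], [0, 0, 0], [0, 0, 0], [0, 0, 0]])

```text
clock: 15.95
position: [0.5245, -0.3165, 0.0292]
ee_rot: [2.238, 2.205, -0.0]
force: [0.1, -0.2, -0.4]
width: 0.003
gripper_force: 0.0
```

```bash
python3 d.py; python3 - <<'E'
from m import *
for n in("top",):
    p=arm.get_image(n)
    for o in log(p,.035)[:1]: print(n,*o)
E
```

```text
t 15.95 pos [ 0.5245 -0.3165  0.0292] yaw_y -0.86 z [ 0. -0. -1.] F [ 0.13 -0.17 -0.4 ] w 0.3 gf 0.0
top 0.7 [49. 43. 37.] [ 0.5251 -0.234 ] [0.1357 0.0278] -0.33
```

Call:
carry_out(claw=[0, 0, 0, 0, 0, 0, 0, 0, 0, 0, 0, 0, 0, 0, 0, 0, 0, 0, 0, 0], delta_pos=[[0.2, 0, 0], [0.2, 0, 0], [0.2, 0, 0], [0.2, 0, 0], [0.2, 0, 0], [0.2, 0, 0], [0.2, 0, 0], [0.2, 0, 0], [0.3, 0, 0], [0.4, 0, 0], [0.5, 0, 0], [0.5, 0, 0], [0.5, 0, 0], [0.5, 0, 0], [0.5, 0, 0], [0.5, 0, 0], [0.5, 0, 0], [0.3, 0, 0], [0.2, 0, 0], [0, 0, 0]], angular=[[0, 0, 0], [0, 0, 0], [0, 0, 0], [0, 0, 0], [0, 0, 0], [0, 0, 0], [0, 0, 0], [0, 0, 0], [0, 0, 0], [0, 0, 0], [0, 0, 0], [0, 0, 0], [0, 0, 0], [0, 0, 0], [0, 0, 0], [0, 0, 0], [0, 0, 0], [0, 0, 0], [0, 0, 0], [0, 0, 0]])

```text
clock: 18.05
position: [0.5255, -0.2528, 0.0292]
ee_rot: [-2.237, -2.205, -0.0]
force: [-1.1, -0.7, -0.4]
width: 0.005
gripper_force: 0.5
```

```bash
python3 d.py; python3 - <<'E'
from m import *
p=arm.get_image("top")
f=p["frame"][165:235,320:480]; cv2.imwrite("pics/push.png",cv2.resize(f,None,fx=5,fy=5,interpolation=2)[...,::-1])
q=arm.get_image("scene");print([o for o in log(p,.035)][:1])
c=proj(q,[.527,-.085,.04]).astype(int);f=q["frame"][c[1]-45:c[1]+45,c[0]-60:c[0]+60];cv2.imwrite("pics/push_s.png",cv2.resize(f,None,fx=6,fy=6,interpolation=2)[...,::-1]);print(c)
E
```

```text
t 18.05 pos [ 0.5255 -0.2528  0.0292] yaw_y -0.84 z [-0.     0.001 -1.   ] F [-1.07 -0.7  -0.38] w 0.5 gf 0.49
[(0.85, array([ 55., 103.,  57.]), array([0.3159, 0.2026]), array([0.0318, 0.1407]), np.float32(69.34))]
[310 192]
```

View pics/push.png

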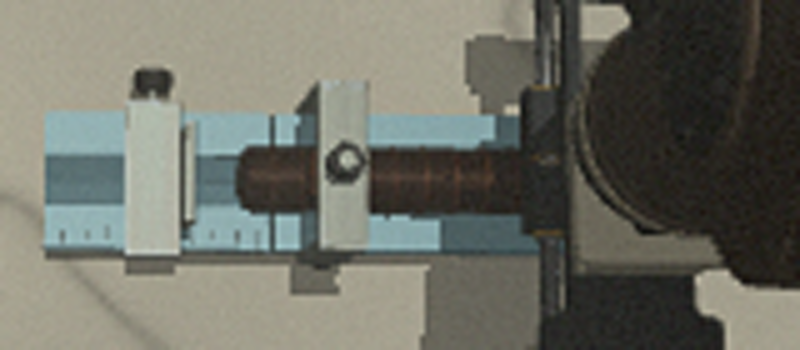

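The nose is at picture column 367 and the stop plate's edge at column 359. That leaves about 21 mm, which agrees with finger front + 140 mm. I'll advance 16 mm and then creep.

Call:
carry_out(claw=[0, 0, 0, 0, 0, 0, 0, 0, 0, 0, 0, 0, 0, 0, 0], delta_pos=[[0.2, 0, 0], [0.2, 0, 0], [0.2, 0, 0], [0.2, 0, 0], [0.2, 0, 0], [0.1, 0, 0], [0.1, 0, 0], [0.1, 0, 0], [0.1, 0, 0], [0.05, 0, 0], [0.05, 0, 0], [0.05, 0, 0], [0.05, 0, 0], [0, 0, 0], [0, 0, 0]], angular=[[0, 0, 0], [0, 0, 0], [0, 0, 0], [0, 0, 0], [0, 0, 0], [0, 0, 0], [0, 0, 0], [0, 0, 0], [0, 0, 0], [0, 0, 0], [0, 0, 0], [0, 0, 0], [0, 0, 0], [0, 0, 0], [0, 0, 0]])

```text
clock: 19.7
position: [0.5257, -0.2373, 0.0292]
ee_rot: [-2.238, -2.205, -0.0]
force: [0.8, -1.5, -0.7]
width: 0.004
gripper_force: 1.1
```

```bash
python3 d.py; python3 - <<'E'
from m import *
F=[]
for i in range(4):
    p=arm.get_image("top");F.append(arm.observe()["force"][1])
print(np.round(F,2))
g=cv2.cvtColor(p["frame"],cv2.COLOR_RGB2GRAY).astype(int);print(g[199:204,352:372].mean(0).astype(int))
E
```

```text
t 19.7 pos [ 0.5257 -0.2373  0.0292] yaw_y -0.86 z [ 0.  0. -1.] F [ 0.76 -1.54 -0.71] w 0.4 gf 1.06
[-1.75 -2.27 -2.17 -0.94]
[182 179 179 177  71 174 156 101 110  45  52  57  61  59  59  57  61  59
  59  60]
```

Call:
carry_out(claw=[0, 0, 0, 0, 0, 0, 0, 0, 0, 0, 0, 0, 0, 0], delta_pos=[[0.05, 0, 0], [0.05, 0, 0], [0.05, 0, 0], [0.05, 0, 0], [0.02, 0, 0], [0.02, 0, 0], [0.02, 0, 0], [0.02, 0, 0], [0.02, 0, 0], [0, 0, 0], [0, 0, 0], [0, 0, 0], [0, 0, 0], [0, 0, 0]], angular=[[0, 0, 0], [0, 0, 0], [0, 0, 0], [0, 0, 0], [0, 0, 0], [0, 0, 0], [0, 0, 0], [0, 0, 0], [0, 0, 0], [0, 0, 0], [0, 0, 0], [0, 0, 0], [0, 0, 0], [0, 0, 0]])

```text
clock: 21.3
position: [0.5257, -0.2345, 0.0292]
ee_rot: [2.238, 2.205, 0.0]
force: [0.9, -2.2, -0.7]
width: 0.003
gripper_force: 1.1
```

```bash
cat > f.py <<'E'
from m import *
F=[];Y=[]
for i in range(4):
    p=arm.get_image("top");s=arm.observe();F.append(s["force"][1]);Y.append(s["position"][1]*1e3)
print(round(s["clock"],2),"Fy",np.round(F,2),"mean",np.mean(F).round(2),"y mm",np.mean(Y).round(2))
E
python3 f.py
```

```text
21.5 Fy [-2.74 -2.23 -1.56 -1.94] mean -2.12 y mm -234.45
```

Call:
carry_out(claw=[0, 0, 0, 0, 0, 0, 0, 0], delta_pos=[[0.02, 0, 0], [0.02, 0, 0], [0.02, 0, 0], [0.01, 0, 0], [0.01, 0, 0], [0, 0, 0], [0, 0, 0], [0, 0, 0]], angular=[[0, 0, 0], [0, 0, 0], [0, 0, 0], [0, 0, 0], [0, 0, 0], [0, 0, 0], [0, 0, 0], [0, 0, 0]])

```text
clock: 22.3
position: [0.5257, -0.2337, 0.0292]
ee_rot: [-2.238, -2.205, 0.0]
force: [0.3, -1.6, -0.6]
width: 0.004
gripper_force: 1.3
```

```bash
python3 f.py
```

```text
22.5 Fy [-2.27 -1.98 -3.04 -1.57] mean -2.21 y mm -233.66
```

Call:
carry_out(claw=[0, 0, 0, 0, 0, 0, 0, 0], delta_pos=[[0.01, 0, 0], [0.01, 0, 0], [0.01, 0, 0], [0.01, 0, 0], [0.01, 0, 0], [0.01, 0, 0], [0, 0, 0], [0, 0, 0]], angular=[[0, 0, 0], [0, 0, 0], [0, 0, 0], [0, 0, 0], [0, 0, 0], [0, 0, 0], [0, 0, 0], [0, 0, 0]])

```text
clock: 23.3
position: [0.5258, -0.2331, 0.0292]
ee_rot: [2.238, 2.205, 0.0]
force: [-0.3, -3.3, -1.1]
width: 0.008
gripper_force: 1.3
```

```bash
python3 f.py
```

```text
23.5 Fy [-1.65 -2.5  -3.06 -1.71] mean -2.23 y mm -233.05
```

Call:
carry_out(claw=[0, 0, 0, 0, 0, 0, 0], delta_pos=[[0.01, 0, 0], [0.01, 0, 0], [0.01, 0, 0], [0.01, 0, 0], [0.01, 0, 0], [0, 0, 0], [0, 0, 0]], angular=[[0, 0, 0], [0, 0, 0], [0, 0, 0], [0, 0, 0], [0, 0, 0], [0, 0, 0], [0, 0, 0]])

```text
clock: 24.2
position: [0.5258, -0.2325, 0.0292]
ee_rot: [-2.238, -2.205, 0.0]
force: [0.8, -2.1, -0.6]
width: 0.007
gripper_force: 1.3
```

```bash
python3 f.py
```

```text
24.4 Fy [-2.19 -2.43 -2.58 -1.83] mean -2.26 y mm -232.56
```

Call:
carry_out(claw=[0, 0, 0, 0, 0, 0, 0], delta_pos=[[0.01, 0, 0], [0.01, 0, 0], [0.01, 0, 0], [0.01, 0, 0], [0.01, 0, 0], [0, 0, 0], [0, 0, 0]], angular=[[0, 0, 0], [0, 0, 0], [0, 0, 0], [0, 0, 0], [0, 0, 0], [0, 0, 0], [0, 0, 0]])

```text
clock: 25.1
position: [0.5258, -0.232, 0.0292]
ee_rot: [2.238, 2.205, 0.0]
force: [0.8, -3.5, -0.7]
width: 0.002
gripper_force: 1.3
```

```bash
python3 f.py
```

```text
25.3 Fy [-3.37 -3.07 -2.56 -2.99] mean -3.0 y mm -232.06
```

Call:
carry_out(claw=[0, 0, 0, 0, 0], delta_pos=[[0.01, 0, 0], [0.01, 0, 0], [0.01, 0, 0], [0, 0, 0], [0, 0, 0]], angular=[[0, 0, 0], [0, 0, 0], [0, 0, 0], [0, 0, 0], [0, 0, 0]])

```text
clock: 25.8
position: [0.5258, -0.2318, 0.0292]
ee_rot: [2.238, 2.205, -0.0]
force: [0.5, -2.5, -1.6]
width: 0.008
gripper_force: 1.3
```

```bash
python3 f.py
```

```text
26.0 Fy [-2.21 -2.79 -1.53 -2.31] mean -2.21 y mm -231.78
```

Call:
carry_out(claw=[0, 0, 0, 0, 0, 0, 0], delta_pos=[[0.01, 0, 0], [0.01, 0, 0], [0.01, 0, 0], [0.01, 0, 0], [0.01, 0, 0], [0, 0, 0], [0, 0, 0]], angular=[[0, 0, 0], [0, 0, 0], [0, 0, 0], [0, 0, 0], [0, 0, 0], [0, 0, 0], [0, 0, 0]])

```text
clock: 26.7
position: [0.5258, -0.2313, 0.0292]
ee_rot: [-2.238, -2.205, 0.0]
force: [0.4, -2.2, -0.7]
width: 0.009
gripper_force: 1.3
```

```bash
python3 f.py
```

```text
26.9 Fy [-1.99 -2.91 -2.57 -2.87] mean -2.58 y mm -231.27
```

Call:
carry_out(claw=[0, 0, 0, 0, 0, 0, 0], delta_pos=[[0.01, 0, 0], [0.01, 0, 0], [0.01, 0, 0], [0.01, 0, 0], [0.01, 0, 0], [0, 0, 0], [0, 0, 0]], angular=[[0, 0, 0], [0, 0, 0], [0, 0, 0], [0, 0, 0], [0, 0, 0], [0, 0, 0], [0, 0, 0]])

```text
clock: 27.6
position: [0.5258, -0.2311, 0.0292]
ee_rot: [2.238, 2.204, -0.0]
force: [1.3, -4.6, -2.1]
width: 0.001
gripper_force: 2.5
```

```bash
python3 f.py
```

```text
27.8 Fy [-5.34 -5.63 -5.17 -6.59] mean -5.68 y mm -231.15
```

Contact: the force rose from 2.3 N of drag to 5.7 N, so the stop carries about 3.4 N. I'll add a little more, aiming for about 5 N on the stop and staying under 8 N in total.

Call:
carry_out(claw=[0, 0, 0, 0], delta_pos=[[0.005, 0, 0], [0.005, 0, 0], [0.003, 0, 0], [0, 0, 0]], angular=[[0, 0, 0], [0, 0, 0], [0, 0, 0], [0, 0, 0]])

```text
clock: 28.2
position: [0.5258, -0.2311, 0.0293]
ee_rot: [2.238, 2.204, -0.001]
force: [0.7, -4.9, -1.3]
width: 0.008
gripper_force: 2.7
```

```bash
python3 f.py
```

```text
28.4 Fy [-5.67 -5.22 -5.16 -4.91] mean -5.24 y mm -231.15
```

Call:
carry_out(claw=[0, 0, 0, 0, 0], delta_pos=[[0.005, 0, 0], [0.005, 0, 0], [0.005, 0, 0], [0, 0, 0], [0, 0, 0]], angular=[[0, 0, 0], [0, 0, 0], [0, 0, 0], [0, 0, 0], [0, 0, 0]])

```text
clock: 28.9
position: [0.5258, -0.2312, 0.0293]
ee_rot: [2.238, 2.204, -0.001]
force: [0.9, -6.4, -0.9]
width: 0.003
gripper_force: 2.9
```

```bash
python3 f.py
```

```text
29.1 Fy [-6.23 -5.49 -5.52 -5.43] mean -5.67 y mm -231.14
```

Call:
carry_out(claw=[0, 0, 0, 0, 0, 0], delta_pos=[[0.01, 0, 0], [0.01, 0, 0], [0.01, 0, 0], [0, 0, 0], [0, 0, 0], [0, 0, 0]], angular=[[0, 0, 0], [0, 0, 0], [0, 0, 0], [0, 0, 0], [0, 0, 0], [0, 0, 0]])

```text
clock: 29.7
position: [0.5258, -0.2311, 0.0293]
ee_rot: [2.238, 2.203, -0.001]
force: [0.6, -6.1, -1.3]
width: 0.001
gripper_force: 3.3
```

```bash
python3 f.py
```

```text
29.9 Fy [-6.63 -6.73 -5.99 -6.78] mean -6.53 y mm -231.12
```

Call:
carry_out(claw=[0, 0, 0, 0, 0], delta_pos=[[0.01, 0, 0], [0.01, 0, 0], [0.005, 0, 0], [0, 0, 0], [0, 0, 0]], angular=[[0, 0, 0], [0, 0, 0], [0, 0, 0], [0, 0, 0], [0, 0, 0]])

```text
clock: 30.4
position: [0.5258, -0.2311, 0.0293]
ee_rot: [2.238, 2.203, -0.001]
force: [0.4, -6.8, -2.2]
width: 0.005
gripper_force: 3.6
```

```bash
python3 f.py
```

```text
30.6 Fy [-7.   -7.23 -7.58 -7.46] mean -7.32 y mm -231.13
```

About 5 N on the stop, held steady. I'll back off straight behind the log, lift and check.

Call:
carry_out(claw=[0, 0, 0, 0, 0, 0, 0, 0, 0, 0, 0, 0, 0], delta_pos=[[-0.1, 0, 0], [-0.2, 0, 0], [-0.5, 0, 0], [-1, 0, 0], [-2, 0, 0], [-2, 0, 0], [-1, 0, -1], [0, 0, -3], [-3, 0, -4], [-4, 0, -4], [-4, 0, -2], [0, 0, 0], [0, 0, 0]], angular=[[0, 0, 0], [0, 0, 0], [0, 0, 0], [0, 0, 0], [0, 0, 0], [0, 0, 0], [0, 0, 0], [0, 0, 0], [0, 0, 0], [0, 0, 0], [0, 0, 0], [0, 0, 0], [0, 0, 0]])

```text
clock: 31.9
position: [0.5229, -0.4042, 0.1654]
ee_rot: [2.24, 2.202, 0.001]
force: [0.6, 1.0, -0.9]
width: 0.005
gripper_force: 0.0
```

```bash
python3 d.py; python3 - <<'E'
from m import *
p=arm.get_image("top");q=arm.get_image("scene")
a=cv2.resize(p["frame"][165:240,205:480],None,fx=2.9,fy=2.9,interpolation=2)[:, :796]
c=proj(q,[.527,-.1,.04]).astype(int);b=cv2.resize(q["frame"][c[1]-45:c[1]+45,c[0]-60:c[0]+100],None,fx=4,fy=4,interpolation=2)
k=np.zeros((590,796,3),np.uint8);k[:a.shape[0],:a.shape[1]]=a;k[225:225+360,:640]=b
cv2.imwrite("pics/end.png",k[...,::-1])
E
```

```text
t 31.9 pos [ 0.5229 -0.4042  0.1654] yaw_y -0.98 z [ 0.001 -0.    -1.   ] F [ 0.6   0.98 -0.9 ] w 0.5 gf 0.0
```

View pics/end.png

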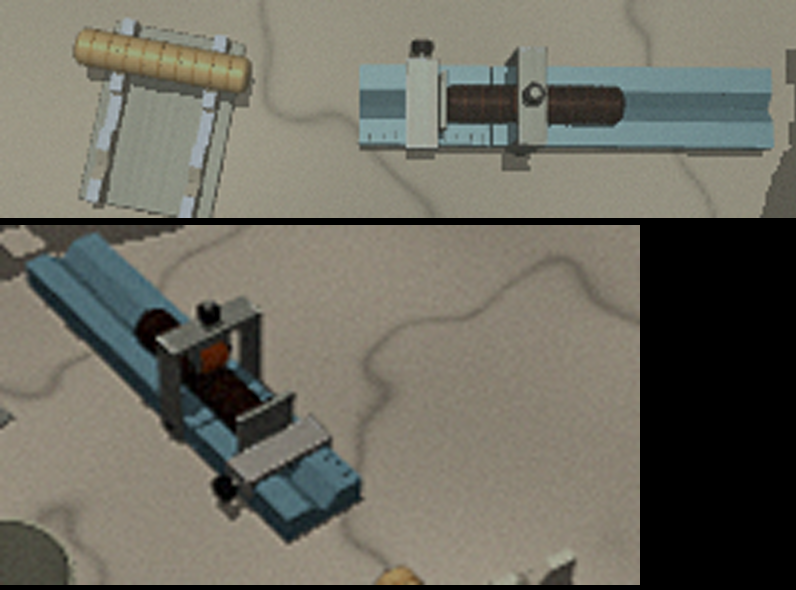

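The log lies in the groove under the roller, its nose at the stop plate (top crop, column 446) and its rear end at column 624. The pale log is still in its saddle, and the arm is clear, so I hand in.

```bash
python3 -c "
from cell import arm
print(arm.sign_off())"
```

```text
the job is handed in; nothing more can be done
None
```

The dark log is in the groove under the roller, its end bedded on the stop with about 5 N by the wrist force (drag subtracted). I let it go and backed the arm clear, left the pale log in its saddle, and handed the job in at about 32 s; the sign-off returned no verdict.

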